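# Send a jar lid through the half-twist lid turner so it lies seal up

## Task

Take the smaller of the two wooden lids out of the drainer and feed it edge first into the mouth of the lid turner, pressing it past the spring catches and letting go, so that it runs down through the twisted guide and comes to lie on the floor of the turner's tray with its rubber seal facing up to dry. Leave the bigger lid in the drainer and the canister, mug and jar standing where they are.

Things in the scene. Friction and masses are not known exactly. Their poses are not given: they have to be found in the camera images.
- lid: The smaller jar lid, the one to turn: solid wooden disc, 70 mm across, 12 mm thick, about 45 g. Origin: centre of the disc. +z points out of the plain wooden top (with a thin turned ring line); the -z face bears a dark rubber seal 56 mm across. It starts on edge in one of the drainer's bays, centre 65 mm and top edge 100 mm above the shelf, +z level and along the drainer's +x.
- big_lid: The bigger lid, to be left alone: same make, 90 mm across, 12 mm thick, on edge in the drainer's other bay, 76 mm from the smaller lid, top edge 121 mm above the shelf. Origin at its centre, +z out of its wooden top.
- drainer: Wooden drainer, fast on the shelf, 184 mm long (x), 92 mm wide (y), ends 46 mm high. Origin: centre of its underside. Bays 38 mm either side of the middle along x: a lid's edge rests on two rails along x, 44 mm apart, 30 mm high, and four thin pegs at y = +-22 mm, 70 mm high, keep it upright with 1.5 mm play each side; the middle 38 mm between the pegs is free for fingers.
- turner: Lid turner, fast on the shelf: board with a twisted cage of steel rods and an aluminium tray at its foot, 325 by 155 mm. Origin: on the board's underside, amid the width; +x is the way lids run, z up. The cage's axis runs down along (0.5, 0, -0.866) of this frame. A lid turns half over about it: the face looking along (0.866, 0, 0.5) in the mouth ends underneath in the tray.
- turner_mouth (a point): Middle of the mouth, on the upper face of the steel collar that tops the cage, 320 mm above the shelf. The collar is square to the leaning axis: 128 mm along the turner's y by 58 mm, 4 mm thick. Its slot is 76 mm long (along y) and 14 mm wide: a lid goes in edge first, faces square to (0.866, 0, 0.5) of the turner's frame, with 1 mm play on either side.
- turner_catch (a point): Midway between two spring catches, 8 mm up the axis from the mouth, one at each end of the slot in housings 18 mm high. Their rollers stand 63 mm apart and yield sideways: a lid touches them with its centre 16 mm above this point, takes about 5 N to press between them and is driven on down by them once its centre is 5 mm past; 10 mm past is sure. Let go, it runs down. Laid in, it stays up.
- turner_mid (a point): Middle of the twisted guide on its axis, 125 mm down the axis from the mouth.
- canister: Bystander: green plastic canister with a flip-top lid, 84 mm across, 134 mm high, origin at the centre of its underside.
- mug: Bystander: white enamel mug, 84 mm across, 85 mm high, handle to its +y, origin at the centre of its underside.
- jar: Bystander: clear glass jar with a wooden clip-on lid, 92 mm across, 143 mm high, origin at the centre of its underside.
- tray_rest (a point): Where the centre of a lid comes to rest in the tray at the turner's foot, against its end stop, 41 mm above the shelf. The tray floor (100 mm long, 92 mm wide, sides 30 mm high) slopes 23 degrees down towards the turner's +x, so that lids slide to the stop and lie there flat on the floor.
Things that resemble listed ones, but are neither listed nor needed, are in the scene too. Leave any orange look-alike of the lid alone.

How it is judged (in metres and radians):
On the way:
1. the smaller lid passes down inside the twisted guide (distance between lid and turner_mid below 0.04 m).
At the end, for the whole second after the job is handed in: The smaller lid lies released and at rest flat on the sloping tray floor by the end stop, centre within 25 mm of tray_rest, seal up (its wooden top over 2.6 rad from straight up); the bigger lid is within 20 mm, the canister, mug and jar within 30 mm of their starts (distance between lid and tray_rest below 0.025 m and angle between lid's own z axis and vertical above 2.6 rad and linear speed of lid below 0.02 m/s and distance of big_lid from where it was at the start of the episode below 0.02 m and distance of each of canister, mug, jar from where it was at the start of the episode below 0.03 m); the robot touches nothing.
It fails at once if the bigger lid is pulled out of its place (20 mm) (distance of big_lid from where it was at the start of the episode above 0.02 m).
It fails at once if the canister, mug or jar is shoved (30 mm) or tipped (distance of any of canister, mug, jar from where it was at the start of the episode above 0.03 m or angle between any of canister, mug, jar's own z axis and vertical above 0.3 rad).
It also fails if it takes over 53 s, if anything falls off the work surface, if the arm or the gripper's body presses on something with over 40 N, if the wrist force passes 120 N, or if a joint passes its speed limit or range.

## Robot

A 7-joint arm with a two-finger parallel gripper is mounted at the origin on the work surface. World frame = base frame: x ahead of the robot, y to its left, z up, the work surface at z = 0. Lengths are in m, angles in degrees, forces in N, time in s.
With the tool pointing down it reaches from about 0.35 to 0.9 m from the base axis. Payload 8.1 kg.
Tool frame: the origin (TCP) lies at the very end of the fingers, on their centre line; the grasp point (between the pads) lies arm.tcp_to_grasp behind it (arm.tcp_to_grasp is the distance from the TCP to the grasp point, in m); z points along the fingers, y is the line along which they close (so a half turn about z gives the same grasp; the last joint's range is limited). The gripper opens to 85 mm and grips with 20 to 120 N. Pads are 22 mm wide; open, the fingers measure 114 mm over their backs; the gripper's body (76 mm by 85 mm) begins 54 mm behind the grasp point. The pads swing forward as they close: fully open they stand 13 mm farther back than shut.
Start: joints at [-5.879, 24.895, 1.432, 90.138, -0.665, 64.973, -4.303], TCP at [0.625, -0, 0.231] pointing down, gripper open.
Joint ranges: [-149.89, 149.89], [-25.12, 119.58], [-72.63, 75.52], [4.76, 147.25], [-75.54, 255.54], [6.69, 114.76], [-157.13, 157.13]. Speed limits (degrees/s): [127.2, 127.2, 172.46, 172.46, 180, 180, 180].

## Interface

Orientations are given as a 3x3 rotation matrix whose columns are the frame's x, y, z axes.
In Python, from station import arm, cams gives the robot as it stands.
- The arm moves only by the tool play_rows, never from a script. Its argument "rows" is a list of rows, each a list of 6 numbers: the shift along the world's x, y, z normalised to -1 to 1, where 1 is 500 mm, then the turn, a rotation vector about the world's x, y, z normalised to -1 to 1, where 1 is 45 degrees. In form: [[x, y, z, rx, ry, rz], ...]. A call has 1 to 20 rows; each row is the pose to reach, as a shift and turn from the pose commanded when the call began; what a row does not reach only later rows make up. A row lasts 1/12 s, in which the tool goes at most 41.7 mm and 7.16 degrees, less where a joint would pass 70% of its speed; a pose out of reach is approached as far as the arm can. A call with a number of a shift or a turn outside -1 to 1 is refused whole. A call with a gripper value outside its range is refused whole. "claw" is the finger opening in mm, from 0 to 85.4, set as the call begins (left out, the last holds). The fingers move at their own pace and stop on an object; the grip force is fixed at half the most. Time passes only in rows, so rows that repeat a pose let the fingers close. It gives the time, the measured TCP pose, the force, the opening and the grip force at its end, in the units of the state.
- arm.get_obs(): the state, without advancing time (a new reading comes with each control period).
- cams.capture(name): name is "scene" or "side" or "wrist"; returns the picture (400x640x3 uint8, red, green, blue); there is no depth.
- cams.get_calibration(name): a dict with "fx", "fy", "cx", "cy" (pixels), "D" ([k1, k2, p1, p2, k3] as OpenCV has them; the pictures are not rectified), "R" (3x3) and "t" (3): a world point X has camera coordinates R X + t; the wrist camera has in their place "hand_eye" (4x4, takes a point from camera to tool coordinates, whose origin is the TCP and whose axes are the flange's). Camera axes: x right, y down, z forward; pixel columns grow to the right and rows downward; lengths in m; the calibration is good to about 2 mm. A picture is of the moment at which its call begins: read the wrist's pose just before it. get_calibration takes no time and is no camera call.
- arm.job_done(): hands the job in; it is judged then, once.
The state is a dict: "time": time; "q": joint angles; "joint_vel": joint speeds; "tau": joint torques, N m; "tool_pos": TCP position; "orientation": TCP orientation; "wrist_force": force on the tool from outside, world axes, zero at the start; "ft_torque": the same for the moment, N m; "gripper_width": finger opening in m; "gripper_force": force on a finger pad.
Only numpy, scipy, OpenCV 4.12 (cv2) and the standard library are available. Lean on these libraries where they do the work, as an engineer would, in place of code of your own. Each camera call takes 0.05 s, during which the arm holds its last target. There are 200 camera calls.

## Working session

There is one attempt and no reset: what is moved stays moved. The work goes in short steps, Python scripts to look and compute and a tool call to move; the robot and the scene stay as the last step left them, time stands still between calls to the robot, and variables do not carry over. Pictures are saved under pics/ and viewed, at most 10 in all, crops included, and the job is handed in when it is done.

Besides the shell and the picture viewer there is one more tool, called after "Request:" as a command line: name --pt "numbers of a row" for each row, then --argument value for the rest. play_rows: Moves the arm, as the interface text tells. Scaled input: -1 to 1 covers 500 mm each way for a shift and 45 degrees each way for a turn. Its arguments: {"type":"object","properties":{"rows":{"type":"array","items":{"type":"array","items":{"type":"number","minimum":-1,"maximum":1}}},"claw":{"type":"number"}},"required":["rows"]}

```bash
mkdir -p pics; python3 - <<'E'
from station import arm,cams
import cv2,json
for n in ["scene","side"]:
    cv2.imwrite(f"pics/{n}0.png",cams.capture(n)[:,:,::-1])
for n in ["scene","side","wrist"]: print(n,cams.get_calibration(n))
o=arm.get_obs();print(o, arm.tcp_to_grasp)
E
```

```text
scene {'fx': 413.40468951931666, 'fy': 413.40468951931666, 'cx': 321.64480054495436, 'cy': 198.56421972857606, 'D': array([0.00149929, 0.        , 0.        , 0.        , 0.        ]), 'R': array([[-0.55229133,  0.83354348,  0.01339958],
       [ 0.65454651,  0.44353322, -0.61224763],
       [-0.51627818, -0.32936841, -0.79055252]]), 't': array([ 0.31774685, -0.23817397,  1.61295047])}
side {'fx': 456.20547820219616, 'fy': 456.20547820219616, 'cx': 320.24806127097094, 'cy': 198.2592999615729, 'D': array([-0.12296469,  0.        ,  0.        ,  0.        ,  0.        ]), 'R': array([[ 0.92079922, -0.39002677,  0.00281381],
       [-0.25547605, -0.60856343, -0.75125398],
       [ 0.29472155,  0.69103522, -0.66000722]]), 't': array([-0.50446058,  0.28424981,  1.59199423])}
wrist {'fx': 334.96585996319754, 'fy': 334.96585996319754, 'cx': 321.00932331177097, 'cy': 204.03558202276255, 'D': array([0.0148167, 0.       , 0.       , 0.       , 0.       ]), 'hand_eye': array([[-3.22727494e-04, -9.48867547e-01, -3.15674317e-01,
         8.09282871e-02],
       [ 9.99999925e-01, -2.38257441e-04, 
[... 359 characters left out ...]
([-0.0511543 , -0.02579913,  0.09206877, -0.06318212,  0.00798968,
        0.05403011,  0.06073705]), 'tau': array([ 3.05215610e-03, -6.71761894e+01,  1.02813520e+00, -3.16906106e+01,
        1.58212596e-02,  7.24380094e-03, -3.14591728e-05]), 'tool_pos': array([ 6.24532270e-01, -1.03454851e-04,  2.30606217e-01]), 'orientation': array([[ 1.38406962e-04,  9.99998957e-01, -1.43743960e-03],
       [ 9.99999980e-01, -1.38614455e-04, -1.44250749e-04],
       [-1.44449848e-04, -1.43741961e-03, -9.99998956e-01]]), 'wrist_force': array([0.17799459, 0.14811341, 0.24155956]), 'ft_torque': array([ 0.01681751,  0.01597235, -0.01517209]), 'gripper_force': 0.0, 'gripper_width': 0.08550727473622559} 0.0187
```

View pics/scene0.png

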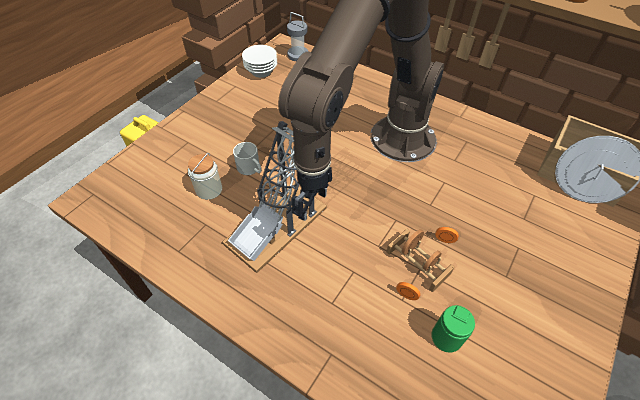

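View pics/side0.png

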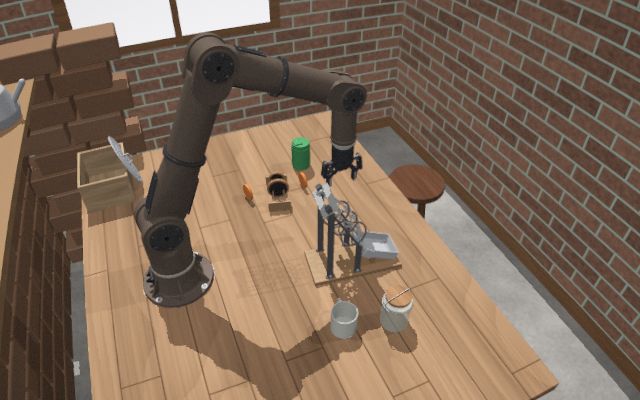

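The scene view shows the drainer at about (418,258), with orange look-alike discs at (447,235) and (408,290). The turner runs from (283,130) to its tray at (255,235). The canister is at (453,330), the mug at (246,157) and the jar at (205,178). In the side view the drainer is at (278,190) and the turner collar at about (327,190). Next is one mosaic of close crops.

```bash
cat > h.py <<'E'
import cv2,numpy as np
from station import arm,cams
def ray(n,uv,obs=None):
    c=cams.get_calibration(n);K=np.array([[c['fx'],0,c['cx']],[0,c['fy'],c['cy']],[0,0,1]])
    p=cv2.undistortPoints(np.array([[uv]],float),K,c['D'])[0,0];d=np.array([p[0],p[1],1.])
    if n=='wrist':
        H=c['hand_eye'];R=obs['orientation'];o=obs['tool_pos']+R@H[:3,3];d=R@H[:3,:3]@d
    else: o=-c['R'].T@c['t'];d=c['R'].T@d
    return o,d/np.linalg.norm(d)
def plane(n,uv,z,obs=None):
    o,d=ray(n,uv,obs);return o+d*(z-o[2])/d[2]
def proj(n,X,obs=None):
    c=cams.get_calibration(n);K=np.array([[c['fx'],0,c['cx']],[0,c['fy'],c['cy']],[0,0,1]])
    X=np.atleast_2d(X).astype(float)
    if n=='wrist':
        H=c['hand_eye'];R=obs['orientation']@H[:3,:3];o=obs['tool_pos']+obs['orientation']@H[:3,3]
        R,t=R.T,-R.T@o
    else: R,t=c['R'],c['t']
    return cv2.projectPoints(X,cv2.Rodrigues(R)[0],t,K,c['D'])[0][:,0]
def tri(*rays):
    A=np.zeros((3,3));b=np.zeros(3)
    for o,d in rays:
        M=np.eye(3)-np.outer(d,d);A+=M;b+=M@o
    X=np.linalg.solve(A,b);return X,[np.linalg.norm(np.cross(X-o,d)) for o,d in rays]
E
python3 - <<'E'
import cv2,numpy as np
from h import plane
s=cv2.imread('pics/scene0.png');d=cv2.imread('pics/side0.png')
def c(i,x,y,w,h): return cv2.resize(i[y:y+h,x:x+w],(400,300),interpolation=cv2.INTER_CUBIC)
m=np.vstack([np.hstack([c(s,370,215,100,75),c(s,220,115,200,150)]),np.hstack([c(d,240,160,80,60),c(d,290,170,133,100)])])
cv2.imwrite('pics/mos.png',m)
for p in [(418,258),(400,238),(435,275),(447,235),(408,290)]: print(p,plane('scene',p,0.05).round(3))
E
```

```text
(418, 258) [0.488 0.284 0.05 ]
(400, 238) [0.455 0.208 0.05 ]
(435, 275) [0.511 0.35  0.05 ]
(447, 235) [0.363 0.324 0.05 ]
(408, 290) [0.597 0.305 0.05 ]
```

View pics/mos.png

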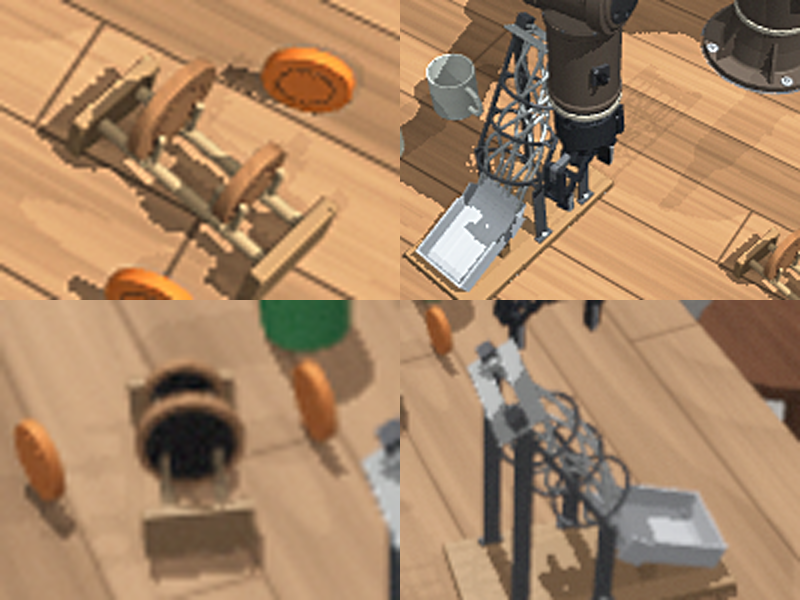

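The mosaic shows the two wooden lids in the drainer. The bigger one is at scene (414,242). The smaller one is at scene (432,261), on the canister side, and is the one I want. Both show dark seals towards the side camera. The orange discs at (447,235) and (408,290) are look-alikes to ignore. Next I'll get coarse directions.

```bash
python3 - <<'E'
from h import *
a,b,c=[plane('scene',p,0.012) for p in [(257,268),(325,207),(223,240)]]
print('board',a.round(3),b.round(3),c.round(3),np.linalg.norm(b-a),np.linalg.norm(c-a))
v=a-b;print('turner x yaw',np.degrees(np.arctan2(v[1],v[0])))
A=plane('scene',(432,261),.065);B=plane('scene',(414,242),.075);v=A-B
print(A,B,np.degrees(np.arctan2(v[1],v[0])))
for n,p in [('can',(453,330)),('mug',(246,157)),('jar',(205,178))]: print(n,plane('scene',p,.06).round(3))
# collar triangulate, approx centre from mosaic
print(tri(ray('side',(290+500/3-400/3,170+90/3)),ray('scene',(220+125/2,115+30/2))))
E
```

```text
board [ 0.766 -0.107  0.012] [ 0.461 -0.063  0.012] [ 0.749 -0.258  0.012] 0.3088034345477969 0.15191621374989284
turner x yaw -8.22022074183502
[0.48326416 0.32392442 0.065     ] [0.46043527 0.25299905 0.075     ] 72.15808456590013
can [0.639 0.455 0.06 ]
mug [ 0.464 -0.395  0.06 ]
jar [ 0.616 -0.446  0.06 ]
(array([ 0.49720809, -0.17305471,  0.3365192 ]), [np.float64(0.013123062925374507), np.float64(0.01312306292537464)])
```

Request:
play_rows --pt "-0.3 0.58 0.06 0 0 0.889" --pt "-0.3 0.58 0.06 0 0 0.889" --pt "-0.3 0.58 0.06 0 0 0.889" --pt "-0.3 0.58 0.06 0 0 0.889" --pt "-0.3 0.58 0.06 0 0 0.889" --pt "-0.3 0.58 0.06 0 0 0.889" --pt "-0.3 0.58 0.06 0 0 0.889" --pt "-0.3 0.58 0.06 0 0 0.889" --pt "-0.3 0.58 0.06 0 0 0.889" --claw 85

```text
time: 0.85
tool_pos: [0.47, 0.2983, 0.262]
orientation: [[-0.651, 0.759, -0.002], [0.759, 0.651, 0.005], [0.005, 0.002, -1.0]]
wrist_force: [-0.4, 0.3, -0.6]
gripper_width: 0.085
gripper_force: 0.0
```

Request:
play_rows --pt "0 0 0 0 0 0.711" --pt "0 0 0 0 0 0.711" --pt "0 0 0 0 0 0.711" --pt "0 0 0 0 0 0.711" --pt "0 0 0 0 0 0.711" --pt "0 0 0 0 0 0.711" --pt "0 0 0 0 0 0.711" --pt "0 0 0 0 0 0.711"

```text
time: 1.52
tool_pos: [0.475, 0.2897, 0.2611]
orientation: [[-0.95, 0.312, -0.0], [0.312, 0.95, -0.0], [0.0, -0.0, -1.0]]
wrist_force: [0.4, 1.0, 0.1]
gripper_width: 0.0847
gripper_force: 0.0
```

```bash
python3 - <<'E'
from h import *
import pickle
o=arm.get_obs()
cv2.imwrite("pics/w1.png",cams.capture('wrist')[:,:,::-1]);pickle.dump(o,open('o1.pkl','wb'))
cv2.imwrite("pics/s1.png",cams.capture('scene')[:,:,::-1]);cv2.imwrite("pics/d1.png",cams.capture('side')[:,:,::-1])
print(o['time'],o['tool_pos'],o['orientation'].round(3),o['q'])
E
```

```text
1.5167 [0.47502164 0.28971548 0.2611275 ] [[-0.95   0.312 -0.   ]
 [ 0.312  0.95  -0.   ]
 [ 0.    -0.    -1.   ]] [-21.99128186  18.71813417 -19.66951245  96.08603541   6.76831868
  66.3856202   28.42692477]
```

View pics/w1.png

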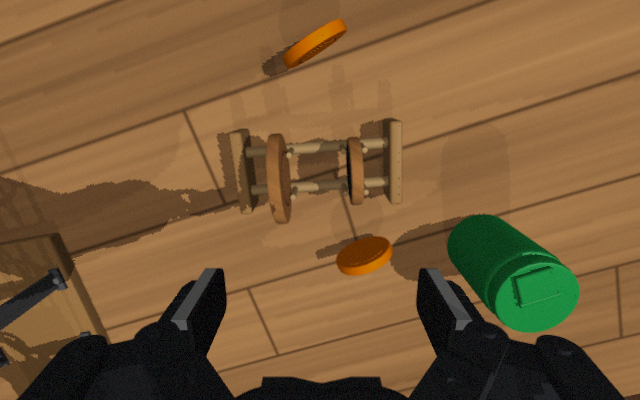

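The wrist view shows the drainer with the big lid at (279,179) and the small lid at (356,171). The orange discs are at (315,43) and (364,256). Closer crop next.

```bash
python3 - <<'E'
import cv2
i=cv2.imread('pics/w1.png')[110:230,220:420];cv2.imwrite('pics/w1c.png',cv2.resize(i,None,fx=4,fy=4,interpolation=cv2.INTER_CUBIC))
E
```

```text
(no output)
```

View pics/w1c.png

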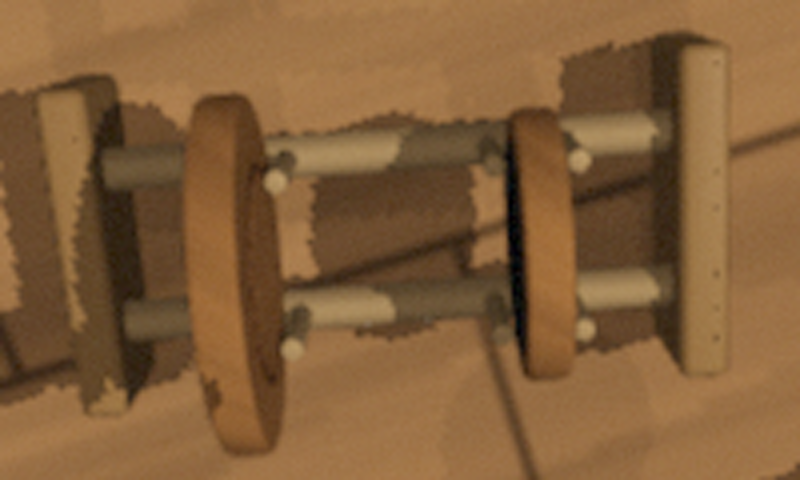

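The crop shows the wood top on the right face and the seal on the left of the small lid, whose rim spans crop x 527–577. The small bay's right pegs are at (580,159) and (586,328), and the big bay's are at (276,181) and (292,348).

```bash
python3 - <<'E'
from h import *
import pickle
o=pickle.load(open('o1.pkl','rb'))
P=lambda u,v,z: plane('wrist',(u/4+220,v/4+110),z,o)
p=[P(276,181,.07),P(292,348,.07),P(580,159,.07),P(586,328,.07)]
vx=(p[2]+p[3]-p[0]-p[1])/2; vy=(p[0]+p[2]-p[1]-p[3])/2
print(np.linalg.norm(vx),np.linalg.norm(vy),np.degrees(np.arctan2(vx[1],vx[0])),np.degrees(np.arctan2(vy[1],vy[0]))-90)
m=(p[2]+p[3])/2; print('pegmid small',m)
e=[P(527,240,.1),P(577,240,.1)]; print('lid top',(e[0]+e[1])/2,np.linalg.norm(e[0]-e[1]))
t=[P(538,108,.068),P(550,378,.068)]; print('ends',(t[0]+t[1])/2,np.linalg.norm(t[0]-t[1]),np.degrees(np.arctan2(*(t[0]-t[1])[1::-1]))-90)
b=[P(680,45,.046),P(683,374,.046),P(728,45,.046),P(728,374,.046)]
for q in b: print(q)
E
```

```text
0.0763316865817198 0.04389468803562285 75.9264461071137 75.89577730714242
pegmid small [0.48442326 0.33431132 0.07      ]
lid top [0.47322422 0.32606831 0.1       ] 0.011550665425227381
ends [0.48238873 0.32482658 0.068     ] 0.07066397066544697 76.22058604625204
[0.44738236 0.37401409 0.046     ]
[0.53500245 0.35236308 0.046     ]
[0.45128394 0.38583539 0.046     ]
[0.5389435  0.36436427 0.046     ]
```

Request:
play_rows --pt "0.0146 0.0696 -0.1 0 0 0.091" --pt "0.0146 0.0696 -0.2 0 0 0.091" --pt "0.0146 0.0696 -0.25 0 0 0.091" --pt "0.0146 0.0696 -0.25 0 0 0.091" --pt "0.0146 0.0696 -0.25 0 0 0.091" --pt "0.0146 0.0696 -0.25 0 0 0.091" --claw 42

```text
time: 2.17
tool_pos: [0.4827, 0.3249, 0.1375]
orientation: [[-0.971, 0.241, 0.0], [0.241, 0.971, 0.0], [-0.0, 0.0, -1.0]]
wrist_force: [1.0, 0.4, 0.6]
gripper_width: 0.042
gripper_force: 0.0
```

```bash
python3 - <<'E'
from h import *
o=arm.get_obs()
i=cams.capture('wrist')[:,:,::-1]
print(o['time'],o['tool_pos'],o['orientation'].round(3),o['gripper_width'])
cv2.imwrite('pics/w2.png',i)
E
```

```text
2.1667 [0.48271935 0.32492136 0.13748828] [[-0.971  0.241  0.   ]
 [ 0.241  0.971  0.   ]
 [-0.     0.    -1.   ]] 0.04200182863123834
```

View pics/w2.png

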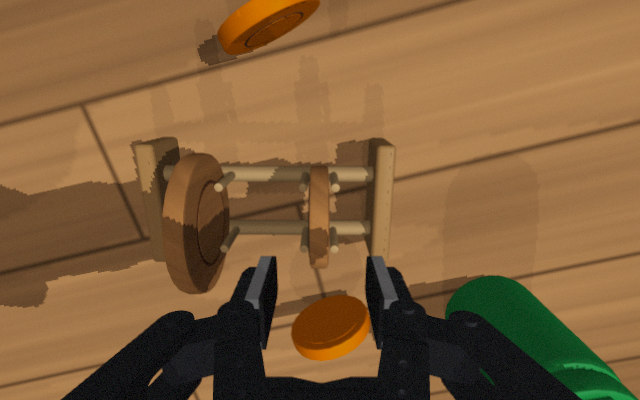

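The small lid (u≈319) is centred between the pads (271 and 369), so I descend and close.

Request:
play_rows --pt "0 0 -0.06 0 0 0" --pt "0 0 -0.11 0 0 0" --pt "0 0 -0.129 0 0 0" --pt "0 0 -0.129 0 0 0" --pt "0 0 -0.129 0 0 0"

```text
time: 2.63
tool_pos: [0.4832, 0.3253, 0.0736]
orientation: [[-0.971, 0.241, 0.002], [0.241, 0.971, 0.001], [-0.001, 0.001, -1.0]]
wrist_force: [0.2, -0.4, 0.1]
gripper_width: 0.042
gripper_force: 0.0
```

Request:
play_rows --pt "0 0 0 0 0 0" --pt "0 0 0 0 0 0" --pt "0 0 0 0 0 0" --pt "0 0 0 0 0 0" --pt "0 0 0 0 0 0" --pt "0 0 0 0 0 0" --claw 5

```text
time: 3.13
tool_pos: [0.4831, 0.3251, 0.0733]
orientation: [[-0.971, 0.241, 0.002], [0.241, 0.971, 0.001], [-0.002, 0.001, -1.0]]
wrist_force: [-1.1, -1.9, 7.4]
gripper_width: 0.0108
gripper_force: 60.4
```

Request:
play_rows --pt "0 0 0.03 0 0 0" --pt "0 0 0.08 0 0 0" --pt "0 0 0.16 0 0 0" --pt "0 0 0.24 0 0 0" --pt "0 0 0.32 0 0 0" --pt "0 0 0.4 0 0 0" --pt "0 0 0.5 0 0 0" --pt "0 0 0.6 0 0 0" --pt "0 0 0.7 0 0 0" --pt "0 0 0.7 0 0 0" --pt "0 0 0.7 0 0 0"

```text
time: 4.05
tool_pos: [0.4831, 0.3262, 0.4291]
orientation: [[-0.971, 0.24, 0.008], [0.24, 0.971, 0.007], [-0.006, 0.008, -1.0]]
wrist_force: [0.0, -0.5, -1.5]
gripper_width: 0.0106
gripper_force: 59.3
```

```bash
python3 - <<'E'
import cv2,numpy as np
s=cv2.imread('pics/s1.png')[110:275,215:335];d=cv2.imread('pics/d1.png')[175:285,295:415]
r=lambda i:cv2.resize(i,(400,int(400*i.shape[0]/i.shape[1])),interpolation=cv2.INTER_CUBIC)
a,b=r(s),r(d);h=max(a.shape[0],b.shape[0]);print(a.shape,b.shape)
p=lambda i:np.vstack([i,np.zeros((h-i.shape[0],400,3),np.uint8)])
cv2.imwrite('pics/t1.png',np.hstack([p(a),p(b)]))
E
```

```text
(550, 400, 3) (366, 400, 3)
```

View pics/t1.png

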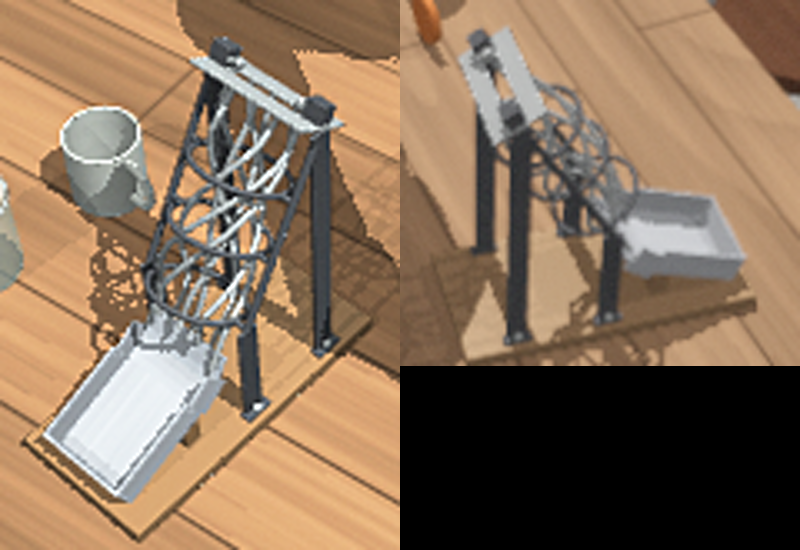

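The two crops show the collar with its two dark catch housings. In the scene crop these are at (225,48) on the −y side and (320,105) on the +y side, and in the side crop at (112,113) near and (80,43) far.

```bash
python3 - <<'E'
from h import *
S=lambda u,v: ray('scene',(u*.3+215,v*.3+110)); D=lambda u,v: ray('side',(u*.3+295,v*.3+175))
a,ea=tri(S(225,52),D(112,115)); b,eb=tri(S(320,109),D(82,45))
print(a,ea,b,eb,(a+b)/2,np.linalg.norm(b-a)); v=b-a; print('yaw',np.degrees(np.arctan2(-v[0],v[1])))
# collar corners: -y/low x..., 
c=[tri(S(340,125),D(110,28)),tri(S(190,62),D(97,145))]
for x in c: print(x[0],x[1][0])
B=lambda u,v: plane('scene',(u*.3+215,v*.3+110),.012)
p,q,r=B(138,538),B(375,322),B(25,440);print(p,q,r)
v=p-q;print(np.degrees(np.arctan2(v[1],v[0])));v=p-r;print(np.degrees(np.arctan2(-v[0],v[1])))
o=arm.get_obs();print(o['q'],o['tool_pos'])
E
```

```text
[ 0.48925198 -0.19676424  0.32675311] [np.float64(0.0017483308906120012), np.float64(0.0017483308906119308)] [ 0.5016945  -0.09276002  0.32631853] [np.float64(0.003601988377289991), np.float64(0.0036019883772899363)] [ 0.49547324 -0.14476213  0.32653582] 0.10474675887335905
yaw -6.8221429322405
[ 0.52577135 -0.07242812  0.33150288] 0.017666568746806326
[ 0.48190512 -0.22159495  0.30594462] 0.015716024601182547
[ 0.77625037 -0.10106585  0.012     ] [ 0.45464216 -0.0565811   0.012     ] [ 0.75542751 -0.25402609  0.012     ]
-7.875164740152833
-7.752165266559491
[-24.7134489   17.0774328  -20.6333114   75.10729636   6.00526279
  88.25742734  31.46946806] [0.48311214 0.32615667 0.42906922]
```

Request:
play_rows --pt "-0.05 -0.5 0.04 0 0 -0.922" --pt "-0.05 -0.5 0.04 0 0 -0.922" --pt "-0.05 -0.5 0.04 0 0 -0.922" --pt "-0.05 -0.5 0.04 0 0 -0.922" --pt "-0.05 -0.5 0.04 0 0 -0.922" --pt "-0.05 -0.5 0.04 0 0 -0.922" --pt "-0.05 -0.5 0.04 0 0 -0.922" --pt "-0.05 -0.5 0.04 0 0 -0.922"

```text
time: 4.72
tool_pos: [0.4571, 0.072, 0.4426]
orientation: [[-0.564, 0.826, 0.002], [0.826, 0.564, -0.0], [-0.001, 0.001, -1.0]]
wrist_force: [0.6, 0.4, -0.6]
gripper_width: 0.0111
gripper_force: 59.3
```

Request:
play_rows --pt "-0.05 -0.547 0.0 0 0 -0.927" --pt "-0.05 -0.547 0.0 0 0 -0.927" --pt "-0.05 -0.547 0.0 0 0 -0.927" --pt "-0.05 -0.547 0.0 0 0 -0.927" --pt "-0.05 -0.547 0.0 0 0 -0.927" --pt "-0.05 -0.547 0.0 0 0 -0.927" --pt "-0.05 -0.547 0.0 0 0 -0.927" --pt "-0.05 -0.547 0.0 0 0 -0.927"

```text
time: 5.38
tool_pos: [0.4313, -0.2035, 0.4416]
orientation: [[0.13, 0.992, -0.001], [0.992, -0.13, -0.002], [-0.002, -0.0, -1.0]]
wrist_force: [-0.0, 0.0, -0.7]
gripper_width: 0.0105
gripper_force: 59.3
```

Request:
play_rows --pt "0 0 -0.03 -0.087 -0.661 0" --pt "0 0 -0.03 -0.087 -0.661 0" --pt "0 0 -0.03 -0.087 -0.661 0" --pt "0 0 -0.03 -0.087 -0.661 0" --pt "0 0 -0.03 -0.087 -0.661 0" --pt "0 0 -0.03 -0.087 -0.661 0" --pt "0 0 -0.03 -0.087 -0.661 0" --pt "0 0 -0.03 -0.087 -0.661 0"

```text
time: 6.05
tool_pos: [0.4335, -0.1979, 0.4274]
orientation: [[0.122, 0.86, 0.495], [0.992, -0.104, -0.064], [-0.004, 0.5, -0.866]]
wrist_force: [-0.1, 0.4, -0.2]
gripper_width: 0.0109
gripper_force: 59.3
```

```bash
python3 - <<'E'
from h import *
import pickle
o=arm.get_obs();i=cams.capture('wrist')[:,:,::-1]
cv2.imwrite('pics/w3.png',i);pickle.dump(o,open('o3.pkl','wb'))
print(o['time'],o['tool_pos'],o['orientation'].round(4),o['gripper_width'],o['q'].round(1))
E
```

```text
6.05 [ 0.43350471 -0.19785315  0.42744176] [[ 0.1224  0.86    0.4954]
 [ 0.9925 -0.1041 -0.0644]
 [-0.0038  0.4996 -0.8663]] 0.010881789931427653 [ 11.4 -13.7   9.9 112.8  -6.   51.7  17.2]
```

View pics/w3.png

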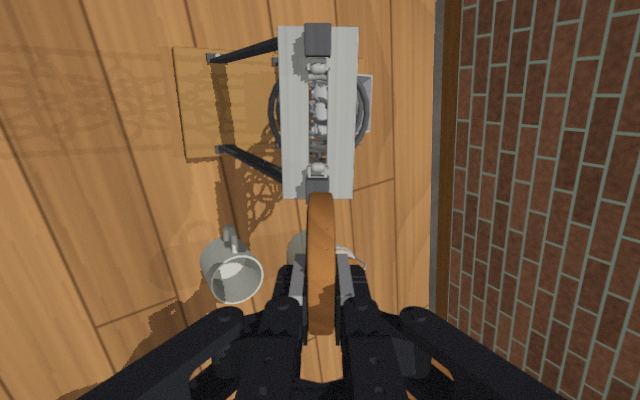

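The wrist view shows the collar at corners (279,27), (358,27), (283,198) and (352,198), with the slot at u≈318. The lid is held in line, with its edge from v=193 to v=333 at u≈321. Now I fit the collar edges.

```bash
cat > collar.py <<'E'
from h import *
def collar(img,o,vr,dbg=True):
    g=img.astype(float);s=g.max(2)-g.min(2);m=(g.mean(2)>100)&(s<22)
    def edge(v,side):
        r=np.where(m[v,255:385])[0]+255
        return r.min() if side else r.max()+1
    vs=np.arange(*vr)
    L=np.array([[edge(v,1),v+.5] for v in vs if m[v].any()]);Rr=np.array([[edge(v,0),v+.5] for v in vs])
    def fit(P,ax):
        for _ in range(4):
            c=np.polyfit(P[:,1-ax],P[:,ax],1);e=abs(P[:,ax]-np.polyval(c,P[:,1-ax]));P=P[e<max(1,2*np.median(e))]
        return c,e.mean()
    return m,fit(L,0),fit(Rr,0)
E
python3 - <<'E'
from collar import *
import pickle
o=pickle.load(open('o3.pkl','rb'));img=cv2.imread('pics/w3.png')
m,(l,el),(r,er)=collar(img,o,(35,190));print(l,el,r,er)
# top/bottom ends of the mask in side strips
def ends(us): 
    T=[];B=[]
    for u in us:
        c=np.where(m[10:215,u])[0]+10;T.append(c.min());B.append(c.max()+1)
    return np.median(T),np.median(B)
e1=ends(range(288,302));e2=ends(range(335,348));print(e1,e2)
X=lambda c,v:(np.polyval(c,v),v)
t=np.polyfit([295,342],[e1[0],e2[0]],1);b=np.polyfit([295,342],[e1[1],e2[1]],1)
def inter(c,h):
    v=100.
    for _ in range(20): u=np.polyval(c,v);v=np.polyval(h,u)
    return u,v
P=np.array([inter(l,t),inter(r,t),inter(r,b),inter(l,b)]);print(P)
# model: X=turner y (up in picture), Y=short axis (right), Z = into the axis (down)
M=np.array([[64,-29,0],[64,29,0],[-64,29,0],[-64,-29,0]])/1e3
c=cams.get_calibration('wrist');K=np.array([[c['fx'],0,c['cx']],[0,c['fy'],c['cy']],[0,0,1]])
ok,rv,tv=cv2.solvePnP(M,P,K,c['D'])
pr=cv2.projectPoints(M,rv,tv,K,c['D'])[0][:,0];print('reproj',(pr-P).round(2).tolist())
H=c['hand_eye'];Rm=cv2.Rodrigues(rv)[0]
pt=H[:3,:3]@tv[:,0]+H[:3,3];Rt=H[:3,:3]@Rm
print('mouth in tool',pt,'axes in tool\n',Rt.round(4))
R=o['orientation'];W=R@Rt;print('mouth world',o['tool_pos']+R@pt,'\n',W.round(4),'yaw',np.degrees(np.arctan2(-W[0,0],W[1,0])))
# plane casts with assumed normal, z=.32
psi=np.radians(-7.6)
n=np.array([-.5*np.cos(psi),-.5*np.sin(psi),.866])
cu=P.mean(0);C=plane('wrist',tuple(proj('wrist',(o['tool_pos']+R@pt),o)[0]),.32,o)
Q=[]
for p in P:
    oo,d=ray('wrist',p,o);Q.append(oo+d*((C-oo)@n)/(d@n))
Q=np.array(Q);print(Q.round(4).tolist(),Q.mean(0));print(np.linalg.norm(Q-np.roll(Q,1,0),axis=1))
v=(Q[0]+Q[1]-Q[2]-Q[3]);print('yaw long',np.degrees(np.arctan2(-v[0],v[1])))
# lid top end in tool coords
E
```

```text
[3.12332828e-02 2.76363675e+02] 0.2544449930922328 [-6.52573233e-02  3.68696288e+02] 6.752221763668211
(np.float64(26.0), np.float64(198.5)) (np.float64(27.0), np.float64(199.0))
[[277.16388762  25.62050825]
 [366.89976768  27.52978229]
 [355.70056894 199.14575073]
 [282.55934804 198.36765264]]
reproj [[-0.11, -0.22], [0.14, -0.34], [-2.08, 0.39], [2.04, 0.36]]
mouth in tool [ 0.05852793 -0.00025778  0.11261555] axes in tool
 [[ 0.9782 -0.0165  0.2072]
 [ 0.0185  0.9998 -0.0078]
 [-0.2071  0.0114  0.9783]]
mouth world [ 0.496235   -0.14699606  0.32953204] 
 [[ 0.033   0.8635  0.5033]
 [ 0.9822 -0.1212  0.1434]
 [ 0.1848  0.4896 -0.8521]] yaw -1.9258039234974869
[[0.4836, -0.0779, 0.3043], [0.5382, -0.0858, 0.3362], [0.5192, -0.2122, 0.335], [0.4669, -0.2051, 0.3045]] [ 0.50199182 -0.14525453  0.31999546]
[0.12828161 0.0636797  0.127779   0.06089969]
yaw long -8.000503806889606
```

```bash
cat > fit2.py <<'E'
from collar import *
import pickle
def run(img,o,vr,uL,uR,skip,vr2):
    g=cv2.GaussianBlur(img,(0,0),.7).astype(float);s=g.max(2)-g.min(2);f=g.mean(2)-1.5*s  # grey metal high, wood low
    def cross(p,thr):   # first outward crossing, subpixel
        k=np.where(p<thr)[0]
        if len(k)==0 or k[0]==0: return None
        k=k[0];return k-1+(p[k-1]-thr)/(p[k-1]-p[k])
    thr=70
    L=[];R=[];T=[];B=[]
    for v in range(*vr):
        if skip[0]<v<skip[1]: continue
        a=cross(f[v,:uL+1][::-1],thr);b=cross(f[v,uR:],thr)
        if a is not None:L.append((uL-a,v))
        if b is not None:R.append((uR+b,v))
    vm=sum(vr2)//2
    for u in list(range(uL-4,uL+6))+list(range(uR-6,uR+4)):
        a=cross(f[:vm+1,u][::-1],thr);b=cross(f[vm:,u],thr)
        if a is not None:T.append((vm-a,u))
        if b is not None:B.append((vm+b,u))
    def fit(P):
        P=np.array(P)
        med=np.median(P[:,0]);P=P[abs(P[:,0]-med)<8]
        for _ in range(5):
            c=np.polyfit(P[:,1],P[:,0],1);e=abs(P[:,0]-np.polyval(c,P[:,1]));P=P[e<max(.5,2.5*np.median(e))]
        return c,e.mean().round(2),len(P)
    F=[fit(P) for P in (L,R,T,B)];print(F)
    return [x[0] for x in F]
def inter(c,h):
    v=100.
    for _ in range(30): u=np.polyval(c,v);v=np.polyval(h,u)
    return u,v
def pose(F,o):
    l,r,t,b=F;P=np.array([inter(l,t),inter(r,t),inter(r,b),inter(l,b)]);print(P.round(1).tolist())
    for psi in np.radians([-7.5]):
        n=np.array([-.5*np.cos(psi),-.5*np.sin(psi),.866])
        C=np.array([.5,-.145,.32])
        for _ in range(5):
            Q=[]
            for p in P:
                oo,d=ray('wrist',p,o);Q.append(oo+d*((C-oo)@n)/(d@n))
            Q=np.array(Q);C=Q.mean(0);C=C+n*((.32-C[2])/n[2])
    print('centre',Q.mean(0).round(4),'sides',np.linalg.norm(Q-np.roll(Q,1,0),axis=1).round(4))
    v=(Q[0]+Q[1]-Q[2]-Q[3]);w=Q[1]+Q[2]-Q[0]-Q[3]
    print('yaw long',np.degrees(np.arctan2(-v[0],v[1])),'yaw short',np.degrees(np.arctan2(w[1],w[0])))
    R=o['orientation'];print('in tool',(R.T@(Q.mean(0)-o['tool_pos'])).round(4))
E
python3 - <<'E'
from fit2 import *
o=pickle.load(open('o3.pkl','rb'));img=cv2.imread('pics/w3.png')
pose(run(img,o,(35,190),290,346,(60,145),(35,185)),o)
E
```

```text
[(array([3.42201487e-02, 2.75298210e+02]), np.float64(0.15), 56), (array([-3.81338595e-02,  3.59837822e+02]), np.float64(0.09), 69), (array([6.94644644e-03, 2.33803314e+01]), np.float64(0.03), 20), (array([6.78233830e-03, 1.96415547e+02]), np.float64(0.04), 20)]
[[276.2, 25.3], [358.9, 25.9], [352.3, 198.8], [282.1, 198.3]]
centre [ 0.4993 -0.1444  0.32  ] sides [0.1278 0.0583 0.1278 0.0581]
yaw long -7.358441217955084 yaw short -7.373697570594746
in tool [ 0.0615 -0.0027  0.1222]
```

```bash
python3 - <<'E'
import cv2
i=cv2.GaussianBlur(cv2.imread('pics/w3.png'),(1,7),0)
for v in (205,220,235): print(v,[tuple(int(x) for x in i[v,u]) for u in range(303,341)])
E
```

```text
205 [(82, 131, 177), (83, 133, 178), (81, 128, 172), (79, 117, 155), (62, 89, 119), (36, 62, 94), (45, 80, 120), (46, 86, 129), (48, 87, 131), (47, 88, 133), (48, 89, 135), (47, 89, 134), (47, 89, 133), (47, 88, 131), (45, 86, 130), (45, 84, 129), (48, 86, 129), (46, 85, 128), (44, 84, 129), (48, 86, 128), (45, 84, 127), (46, 84, 127), (44, 84, 126), (45, 82, 125), (47, 84, 127), (44, 83, 125), (45, 83, 126), (42, 83, 126), (46, 86, 129), (47, 84, 128), (54, 92, 135), (71, 114, 158), (79, 126, 172), (79, 127, 172), (81, 128, 173), (80, 128, 172), (79, 125, 170), (78, 124, 168)]
220 [(84, 134, 179), (83, 132, 178), (83, 130, 176), (62, 101, 141), (17, 34, 53), (39, 72, 108), (47, 88, 132), (48, 90, 135), (51, 93, 138), (50, 93, 140), (54, 96, 144), (52, 96, 145), (52, 100, 148), (54, 101, 150), (57, 104, 152), (56, 104, 154), (57, 106, 156), (58, 105, 154), (56, 105, 154), (58, 105, 155), (57, 105, 154), (56, 103, 153), (55, 103, 152), (55, 102, 152), (55, 101, 151), (53, 100, 150), (54, 100, 150), (55, 102, 149), (55, 100, 150), (56, 101, 150), (51, 95, 141), (58, 99, 143), (72, 116, 161), (78, 126, 171), (82, 128, 172), (81, 127, 172), (81, 128, 173), (80, 128, 172)]
235 [(102, 117, 120), (104, 119, 122), (88, 101, 103), (47, 55, 63), (27, 51, 80), (46, 84, 127), (53, 99, 147), (52, 99, 149), (57, 103, 153), (56, 105, 156), (59, 107, 156), (58, 107, 157), (58, 106, 156), (56, 105, 155), (57, 105, 155), (58, 104, 155), (57, 104, 153), (55, 103, 153), (54, 103, 152), (56, 103, 152), (55, 103, 152), (54, 103, 153), (57, 104, 153), (57, 104, 154), (59, 105, 156), (58, 106, 156), (60, 108, 159), (60, 109, 160), (61, 110, 161), (62, 113, 164), (61, 112, 165), (51, 98, 146), (65, 107, 150), (80, 126, 170), (79, 126, 170), (81, 127, 171), (80, 128, 172), (80, 129, 173)]
```

```bash
cat > goto.py <<'E'
from h import *
from scipy.spatial.transform import Rotation as Ro
def target(psi): 
    p=np.radians(psi);Z=Ro.from_euler('z',p).as_matrix();c,s=np.cos(np.pi/6),.5
    return Z@np.array([[0,c,s],[1,0,0],[0,s,-c]])
def need(M,psi,up,dx=0,dy=0):
    o=arm.get_obs();T=target(psi);X=M+T@np.array([dx,dy,-up])
    d=X-o['tool_pos'];r=Ro.from_matrix(T@o['orientation'].T).as_rotvec(degrees=True)
    print('t',o['time'],'F',o['wrist_force'].round(1),'w',o['gripper_width'],'shift mm',(d*1e3).round(2),'deg',r.round(2),'rows',(d/.5).round(4),(r/45).round(4))
    print('rel tool to mouth mm',(T.T@(o['tool_pos']-M)*1e3).round(2))
E
python3 -c "
from goto import *
need(np.array([.4993,-.1444,.32]),-7.37,.052)"
```

```text
t 6.1 F [ 0.1  0.7 -0.5] w 0.010586373079810958 shift mm [ 39.88  57.04 -62.31] deg [ 0.22 -0.07 -0.32] rows [ 0.0798  0.1141 -0.1246] [ 0.0049 -0.0014 -0.0071]
rel tool to mouth mm [ -61.69    3.24 -122.08]
```

Request:
play_rows --pt "0.0102 0.123 -0.0032 0.0049 -0.0014 -0.0071" --pt "0.0102 0.123 -0.0032 0.0049 -0.0014 -0.0071" --pt "0.0102 0.123 -0.0032 0.0049 -0.0014 -0.0071" --pt "0.045 0.1186 -0.064 0.0049 -0.0014 -0.0071" --pt "0.0798 0.1141 -0.1246 0.0049 -0.0014 -0.0071" --pt "0.0798 0.1141 -0.1246 0.0049 -0.0014 -0.0071" --pt "0.0798 0.1141 -0.1246 0.0049 -0.0014 -0.0071" --pt "0.0798 0.1141 -0.1246 0.0049 -0.0014 -0.0071"

```text
time: 6.77
tool_pos: [0.4729, -0.1418, 0.3652]
orientation: [[0.13, 0.859, 0.496], [0.992, -0.113, -0.065], [0.0, 0.5, -0.866]]
wrist_force: [0.6, -0.9, -0.3]
gripper_width: 0.0106
gripper_force: 59.3
```

```bash
python3 - <<'E'
from goto import *
import pickle
o=arm.get_obs();i=cams.capture('wrist')[:,:,::-1]
cv2.imwrite('pics/w4.png',i);pickle.dump(o,open('o4.pkl','wb'))
M=np.array([.4993,-.1444,.32]);need(M,-7.37,.052)
T=target(-7.37)
print(proj('wrist',np.array([M+T@np.array(p)/1e3 for p in [(0,0,0),(38,-7,0),(38,7,0),(64,-29,0),(64,29,0),(20,-7,0),(20,7,0)]]),o).round(1).tolist())
cv2.imwrite('pics/w4c.png',cv2.resize(i[0:300,220:420],None,fx=2.6,fy=2,interpolation=cv2.INTER_CUBIC))
E
```

```text
t 6.8167 F [ 0.2 -0.6 -0.2] w 0.010897720959813067 shift mm [ 0.57  0.84 -0.83] deg [-0.01  0.11  0.11] rows [ 0.0011  0.0017 -0.0017] [-0.0003  0.0023  0.0025]
rel tool to mouth mm [-9.000e-01  2.000e-02 -5.294e+01]
[[321.3, 227.0], [309.3, 167.5], [333.0, 167.5], [269.9, 122.5], [372.3, 122.2], [309.7, 196.6], [332.7, 196.5]]
```

View pics/w4c.png

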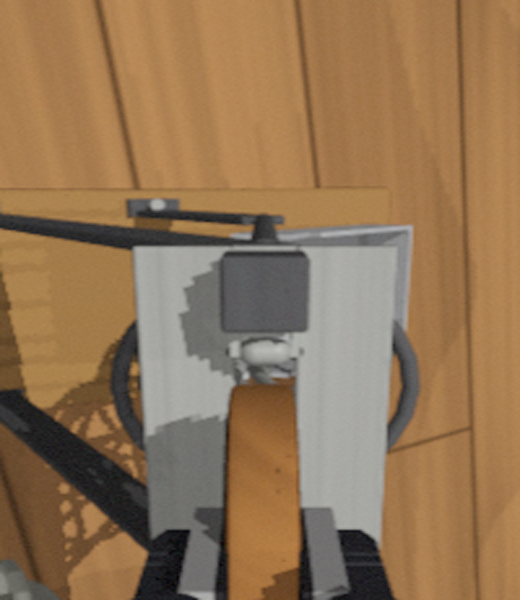

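The crop shows the collar's top edge from 271 to 373 (mid≈322), the roller and housing mid at ≈321.8, and the lid mid at ≈321.0. The residual offset is about 0.5 mm, which I'll measure properly.

```bash
python3 - <<'E'
from goto import *
import pickle
o=pickle.load(open('o4.pkl','rb'));img=cv2.imread('pics/w4.png')
g=cv2.GaussianBlur(img,(0,0),.7).astype(float);f=g.mean(2)-1.5*(g.max(2)-g.min(2))
M=np.array([.4993,-.1444,.32]);T=target(-7.37);n=-T[:,2]
for v in range(130,200,8):
    res=[]
    for rng in (range(280,255,-1),range(362,385)):
        a=[f[v,u] for u in rng]
        gr=np.diff(a);k=int(np.argmin(gr));w=np.clip(-gr[max(0,k-1):k+2],0,None)
        u=rng[0]+(rng[1]-rng[0])*((np.arange(max(0,k-1),k+2)[:len(w)]*w).sum()/w.sum()+.5)
        oo,d=ray('wrist',(u,v),o);X=oo+d*((M-oo)@n)/(d@n);q=T.T@(X-M)*1e3
        res.append((round(u,1),q[:2].round(2)))
    print(v,res,'mid y',(res[0][1][1]+res[1][1][1])/2)
# lid edges: bg grey vs brown -> saturation
s=g.max(2)-g.min(2)
for v in range(198,245,8):
    e=[]
    for rng in (range(300,316),range(342,326,-1)):
        a=np.array([s[v,u] for u in rng]);gr=np.diff(a);k=int(np.argmax(gr));e.append(rng[0]+(rng[1]-rng[0])*(k+.5))
    print('lid',v,e,sum(e)/2)
E
```

```text
130 [(np.float64(270.7), array([ 59.81, -28.77])), (np.float64(377.6), array([59.66, 32.25]))] mid y 1.7400000000000002
138 [(np.float64(271.3), array([ 55.3 , -28.63])), (np.float64(377.4), array([55.15, 32.34]))] mid y 1.8550000000000022
146 [(np.float64(271.5), array([ 50.72, -28.72])), (np.float64(376.8), array([50.57, 32.23]))] mid y 1.754999999999999
154 [(np.float64(271.8), array([ 46.07, -28.82])), (np.float64(376.4), array([45.92, 32.28]))] mid y 1.7300000000000004
162 [(np.float64(272.4), array([ 41.34, -28.71])), (np.float64(376.3), array([41.2 , 32.44]))] mid y 1.8649999999999984
170 [(np.float64(272.8), array([ 36.55, -28.71])), (np.float64(376.7), array([36.4, 32.9]))] mid y 2.094999999999999
178 [(np.float64(272.8), array([ 31.67, -28.91])), (np.float64(370.4), array([31.54, 29.38]))] mid y 0.23499999999999943
186 [(np.float64(273.5), array([ 26.72, -28.73])), (np.float64(369.6), array([26.59, 29.14]))] mid y 0.20500000000000007
194 [(np.float64(273.6), array([ 21.7 , -28.89])), (np.float64(369.3), array([21.56, 29.21]))] mid y 0.16000000000000014
lid 198 [308.5, 332.5] 320.5
lid 206 [307.5, 333.5] 320.5
lid 214 [307.5, 333.5] 320.5
lid 222 [307.5, 334.5] 321.0
lid 230 [307.5, 334.5] 321.0
lid 238 [306.5, 334.5] 320.5
```

```bash
python3 -c "
from goto import *
need(np.array([.4993,-.1444,.32]),-7.37,.036,0,.00025)"
```

```text
t 6.8167 F [ 0.2 -0.6 -0.2] w 0.010897720959813067 shift mm [  8.71  -0.22 -14.56] deg [-0.01  0.11  0.11] rows [ 0.0174 -0.0004 -0.0291] [-0.0003  0.0023  0.0025]
rel tool to mouth mm [-9.000e-01  2.000e-02 -5.294e+01]
```

Request:
play_rows --pt "0.004 0.001 -0.006 0 0.0023 0.0025" --pt "0.008 0.0005 -0.014 0 0.0023 0.0025" --pt "0.013 0 -0.022 0 0.0023 0.0025" --pt "0.0174 -0.0004 -0.029 0 0.0023 0.0025" --pt "0.0174 -0.0004 -0.029 0 0.0023 0.0025" --pt "0.0174 -0.0004 -0.029 0 0.0023 0.0025" --pt "0.0174 -0.0004 -0.029 0 0.0023 0.0025"

```text
time: 7.4
tool_pos: [0.4812, -0.142, 0.3504]
orientation: [[0.128, 0.859, 0.496], [0.992, -0.111, -0.064], [0.0, 0.5, -0.866]]
wrist_force: [2.3, -0.7, -0.6]
gripper_width: 0.0106
gripper_force: 59.3
```

```bash
python3 -c "
from goto import *
need(np.array([.4993,-.1444,.32]),-7.37,.0055,0,.00025)"
```

```text
t 7.4 F [ 2.3 -0.7 -0.6] w 0.010642676486552195 shift mm [ 15.57  -2.06 -25.52] deg [-0.02 -0.02  0.01] rows [ 0.0311 -0.0041 -0.051 ] [-0.0004 -0.0004  0.0002]
rel tool to mouth mm [  0.04  -0.59 -35.45]
```

Request:
play_rows --pt "0.003 -0.0002 -0.002 0 0 0" --pt "0.008 -0.0008 -0.01 0 0 0" --pt "0.013 -0.0015 -0.02 0 0 0" --pt "0.019 -0.0024 -0.03 0 0 0" --pt "0.025 -0.0032 -0.04 0 0 0" --pt "0.0311 -0.0041 -0.051 0 0 0" --pt "0.0311 -0.0041 -0.051 0 0 0" --pt "0.0311 -0.0041 -0.051 0 0 0" --pt "0.0311 -0.0041 -0.051 0 0 0"

```text
time: 8.15
tool_pos: [0.4966, -0.144, 0.3232]
orientation: [[0.128, 0.86, 0.494], [0.992, -0.111, -0.064], [0.0, 0.498, -0.867]]
wrist_force: [3.2, -4.9, -5.1]
gripper_width: 0.0109
gripper_force: 58.5
```

```bash
python3 -c "
from goto import *
need(np.array([.4993,-.1444,.32]),-7.37,.005,0,.00025)"
```

```text
t 8.15 F [ 3.2 -4.9 -5.1] w 0.010902088543387103 shift mm [ 0.44 -0.07  1.26] deg [-0.03 -0.15  0.  ] rows [ 0.0009 -0.0001  0.0025] [-0.0007 -0.0033  0.    ]
rel tool to mouth mm [ 0.02 -0.77 -4.14]
```

The wrist force now pulls the tool downward, so the catches are driving the lid on. Releasing.

Request:
play_rows --pt "0 0 0 0 0 0" --pt "0 0 0 0 0 0" --pt "0 0 0 0 0 0" --pt "0 0 0 0 0 0" --pt "0 0 0 0 0 0" --pt "0 0 0 0 0 0" --claw 40

```text
time: 8.65
tool_pos: [0.4965, -0.1438, 0.3245]
orientation: [[0.128, 0.859, 0.495], [0.992, -0.111, -0.064], [0.0, 0.499, -0.867]]
wrist_force: [0.4, -0.3, 1.4]
gripper_width: 0.0402
gripper_force: 0.0
```

Request:
play_rows --pt "-0.03 0.004 0.052 0 0 0" --pt "-0.06 0.008 0.104 0 0 0" --pt "-0.1 0.013 0.173 0 0 0" --pt "-0.14 0.018 0.242 0 0 0" --pt "-0.14 0.018 0.242 0 0 0" --pt "-0.14 0.15 0.242 0 0 0" --pt "-0.14 0.25 0.242 0 0 0" --pt "-0.14 0.35 0.242 0 0 0" --pt "-0.14 0.4 0.242 0 0 0" --pt "-0.14 0.4 0.242 0 0 0" --pt "-0.14 0.4 0.242 0 0 0" --pt "-0.14 0.4 0.242 0 0 0" --pt "-0.14 0.4 0.242 0 0 0"

```text
time: 9.73
tool_pos: [0.4264, 0.0554, 0.4454]
orientation: [[0.129, 0.859, 0.495], [0.992, -0.112, -0.064], [0.0, 0.499, -0.867]]
wrist_force: [-0.7, -0.8, 0.5]
gripper_width: 0.0402
gripper_force: 0.0
```

```bash
python3 - <<'E'
from h import *
a=cams.capture('scene')[:,:,::-1];b=cams.capture('side')[:,:,::-1]
r=lambda i:cv2.resize(i,(400,500),interpolation=cv2.INTER_CUBIC)
cv2.imwrite('pics/f.png',np.hstack([r(a[110:285,205:345]),r(b[165:315,295:415])]))
print(arm.get_obs()['wrist_force'],arm.get_obs()['time'])
E
```

```text
[-0.33666847 -0.14276488  0.76618072] 9.8333
```

View pics/f.png

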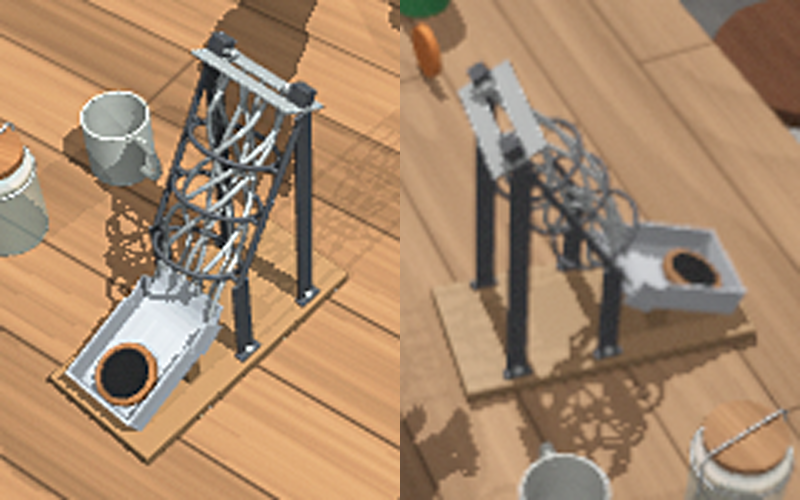

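The picture shows the lid flat in the tray by the end stop with its dark seal up, at crop positions (125,373) and (692,268). The arm is clear, so I hand in.

```bash
python3 -c "
from station import arm
print(arm.job_done())"
```

```text
the job is handed in; nothing more can be done
None
```

The smaller lid went down through the turner and lies flat in the tray by the end stop, seal up. The arm is clear and the job was handed in at about 9.8 s; no verdict came back.

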